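Clamp the hand thread winder to the sewing table

ROBOT

A 6-joint arm with a two-finger parallel gripper is mounted at the origin on the work surface. World frame = base frame: x ahead of the robot, y to its left, z up, the work surface at z = 0. Lengths are in m, angles in degrees, forces in N, time in s.
With the tool pointing down it reaches from about 0.3 to 0.75 m from the base axis. Payload 8.5 kg.
Tool frame: the origin (TCP) lies at the very end of the fingers, on their centre line; the grasp point (between the pads) lies 19 mm behind it (env.pinch_z is the distance from the TCP to the grasp point, in m); z points along the fingers, y is the line along which they close (so a half turn about z gives the same grasp; the last joint's range is limited). The gripper opens to 85 mm and grips with 20 to 120 N. Pads are 22 mm wide; open, the fingers measure 114 mm over their backs; the gripper's body (76 mm by 85 mm) begins 54 mm behind the grasp point. The pads swing forward as they close: fully open they stand 13 mm farther back than shut.
Start: joints at [60.831, 21.807, 74.336, -0, 83.858, -12.336], TCP at [0.159, 0.526, 0.231] pointing down, gripper open.
Joint ranges: [-178.18, 178.18], [-50.72, 133.34], [12.68, 142.11], [-81.47, 261.47], [9.98, 163.14], [-165.26, 165.26]. Speed limits (degrees/s): [136.94, 136.94, 180, 180, 180, 180].

INTERFACE

Orientations are given as a 3x3 rotation matrix whose columns are the frame's x, y, z axes.
In Python, from rig import env, viewer gives the robot as it stands.
- The arm moves only by the tool drive_tool, never from a script. Its argument "series" is a list of rows, each a list of 3 entries, a list of its own where there are three numbers: the shift along the tool's x, y, z in m, then the turn about the tool's z in degrees, then the finger opening in m, from 0 to 0.0854. A call has 1 to 20 rows; each row is the pose to reach, as a shift and turn from the pose commanded when the call began, along the tool's axes at that moment; what a row does not reach only later rows make up. A row lasts 1/10 s, in which the tool goes at most 50 mm and 8.59 degrees, less where a joint would pass 70% of its speed; a pose out of reach is approached as far as the arm can. A call with a gripper value outside its range is refused whole. The fingers move at their own pace and stop on an object; "newtons" is the grip in N (left out, the last holds). Time passes only in rows, so rows that repeat a pose let the fingers close. It gives the time, the measured TCP pose, the force, the opening and the grip force at its end, in the units of the state.
- env.observe(): the state, without advancing time (a new reading comes with each control period).
- viewer.get_image(name): name is "side" or "top" or "wrist"; returns a dict with "img" (480x640x3 uint8, red, green, blue), "depth" (480x640 float32, m along the optical axis (not along the pixel's ray), 0 where there is no reading), "camera_matrix" (3x3 intrinsics, pixels), "rvec" (rotation vector, rad) and "tvec" (3), from world to camera coordinates, as OpenCV has them. Camera axes: x right, y down, z forward; pixel columns grow to the right and rows downward; lengths in m; the calibration is good to about 2 mm. A picture is of the moment at which its call begins.
- env.close_job(): hands the job in; it is judged then, once.
The state is a dict: "time_s": time; "q": joint angles; "qvel": joint speeds; "joint_efforts": joint torques, N m; "position": TCP position; "tool_rot": TCP orientation; "ft_force": force on the tool from outside, world axes, zero at the start; "wrist_torque": the same for the moment, N m; "grip_width": finger opening in m; "gripper_force": force on a finger pad.
Only numpy, scipy, OpenCV 4.12 (cv2) and the standard library are available. Lean on these libraries where they do the work, as an engineer would, in place of code of your own. Each camera call takes 0.05 s, during which the arm holds its last target. There are 200 camera calls.

TASK

Slide the hand thread winder into the blue clamp on the table's far edge, nose first, until its wooden base is fully home against the back of the clamp, square to the edge and centred under the pad. Then turn the clamp's T-bar clockwise until the rubber pad meets the base, and snug it by about a further quarter turn: firm, but not forced. Leave the spools, thimble and chalk where they are.

Things in the scene. Friction and masses are not known exactly. Their poses are not given: they have to be found in the camera images.
- clamp: Blue iron C-clamp fixed to the table's far edge, throat open to the robot. Origin: on the table top under the upright screw's axis; x points away from the robot, y left, z up. The inside of its back (26 mm wide, up to z = 91 mm) is at x = +40 mm, flush with the table's edge; the boss round the screw is 33 mm wide, z = 62 to 94 mm. Its place along the edge varies.
- screw (a joint): Angle q (rad) of the clamp screw, growing clockwise seen from above: this lowers the pad 8 mm per turn. bar_end points to (sin q, cos q) in the clamp's x, y. Pad face at 30 mm - 1.27 mm x q above the table; meets the 18 mm base near q = 9.4. Turning freely takes 0.20 N m (5 N at 40 mm), past contact 0.06 N m more per rad (1.5 N per rad at 40 mm, 48 N on the pad). It stays where left.
- bar_middle (a point): Middle of the T-bar, on the screw's axis, at z = 150 mm - 1.27 mm x q. The bar is a level steel rod, 8 mm thick, with 14 mm balls at both ends, 100 mm between their centres; it passes through a 19 mm wide, 22 mm high screw head. Below it the 13 mm screw runs down to the boss; nothing stands above.
- bar_end (a point): Centre of one end ball of the T-bar, 50 mm from the screw's axis (the other lies opposite).
- pad: Round black rubber pad, 26 mm wide, under the screw's foot: it goes down with the screw but does not turn, and gives by about 1 mm per 40 N.
- pad_face (a point): Centre of the pad's flat lower face.
- winder: Hand thread winder, 0.45 to 0.7 kg: beech base 170 x 50 x 18 mm (x, y, z), grey cheeks with a teal spool at its middle (x -35 to +23 mm, 69 mm high), black hand wheel and crank knob on its +y side (out to y = +53 mm, 29 mm and more above the table). Origin: middle of the base's underside; x points to the bare nose that goes under the pad. Loose on the table, can be slid.
- winder_nose (a point): Middle of the nose's end face, half-way up the base (85 mm ahead of the winder's origin, 9 mm up); home, it is against the inside of the clamp's back.
- winder_tail (a point): Place to hold the winder: centre of the bare tail of the base, half-way up (62 mm behind the winder's origin, 23 mm from the tail's end), 50 mm wide and 18 mm high here.
- red_spool_mid (a point): Centre of an upright wooden spool of red thread, 40 mm wide, 50 mm high. Bystander.
- orange_spool_mid (a point): Centre of an upright wooden spool of orange thread, 44 mm wide, 44 mm high. Bystander.
- thimble_mid (a point): Centre of an upright steel thimble, 21 mm wide, 25 mm high. Bystander.
- chalk_mid (a point): Centre of a flat piece of pink tailor's chalk, 50 x 36 x 8 mm. Bystander.
Mind the look-alikes: they are no part of the job. What is meant by the winder is not orange, and is the smaller of those in its own colour.

How it is judged (in metres and radians):
On the way, in this order (a step that is already met when the one before it is completed fails the run):
1. the winder's base is home under the open clamp: nose against the clamp's back, square and centred, pad not yet touching (x of winder_nose in the frame of clamp above 0.035 m and y of winder_nose in the frame of clamp between -0.009 and 0.009 m and angle between the x axis of winder and the x axis of clamp, either way round below 0.1 rad and contact force between pad and winder below 0.5 N), for 0.2 s.
2. the pad has been screwed down on to the base (contact force between pad and winder above 3 N), for 0.1 s.
At the end, for the whole second after the job is handed in: Winder flat, nose within 5 mm of the clamp's back, within 9 mm of centre and 0.1 rad of square; pad pressing on it with 30 to 140 N (about 0.6 to 2.7 rad of screw past first contact; a quarter turn gives about 77 N); screw and winder at rest (x of winder_nose in the frame of clamp above 0.035 m and y of winder_nose in the frame of clamp between -0.009 and 0.009 m and angle between the x axis of winder and the x axis of clamp, either way round below 0.1 rad and angle between winder's own z axis and vertical below 0.05 rad and contact force between pad and winder between 30 and 140 N and linear speed of winder below 0.01 m/s and velocity of joint screw between -0.1 and 0.1 rad/s); the robot touches nothing.
It fails at once if the winder is crushed (pad force above 160 N) (contact force between pad and winder above 160 N).
It fails at once if a bystander is moved by more than 20 mm (distance of any of red_spool_mid, orange_spool_mid, thimble_mid, chalk_mid from where it was at the start of the episode above 0.02 m).
It also fails if it takes over 72 s, if anything falls off the work surface, if the arm or the gripper's body presses on something with over 40 N, if the wrist force passes 120 N, or if a joint passes its speed limit or range.

## Working session

There is one attempt and no reset: what is moved stays moved. The work goes in short steps, Python scripts to look and compute and a tool call to move; the robot and the scene stay as the last step left them, time stands still between calls to the robot, and variables do not carry over. Pictures are saved under pics/ and viewed, at most 10 in all, crops included, and the job is handed in when it is done.

Besides the shell and the picture viewer there is one more tool, called after ">>>" as name([rows], argument=value, ...), one row to a line, values as JSON. drive_tool: Moves the arm, as the interface text tells. Its arguments: {"type":"object","properties":{"series":{"type":"array"},"newtons":{"type":"number"}},"required":["series"]}

```bash
mkdir -p pics; cat > h.py <<'E'
import numpy as np, cv2
from rig import env, viewer
def grab(n, save=None):
    d=viewer.get_image(n)
    if save: cv2.imwrite('pics/'+save, cv2.cvtColor(d['img'],cv2.COLOR_RGB2BGR))
    d['R']=cv2.Rodrigues(np.array(d['rvec'],float))[0]; d['t']=np.array(d['tvec'],float).ravel(); d['K']=np.array(d['camera_matrix'])
    return d
def ray(d,u,v,z):
    r=d['R'].T@np.linalg.inv(d['K'])@[u,v,1.]; c=-d['R'].T@d['t']
    return c+r*(z-c[2])/r[2]
def cloud(d):
    v,u=np.mgrid[:480,:640]; z=d['depth']
    p=np.stack([u*z,v*z,z],-1)@np.linalg.inv(d['K']).T
    return (p-d['t'])@d['R']
def proj(d,p):
    q=d['K']@(d['R']@np.array(p)+d['t']); return q[:2]/q[2]
E
python3 - <<'E'
from h import *
for n in('top','side'):
    d=grab(n,n+'0.png'); print(n,-d['R'].T@d['t'],d['R'][2],(d['depth']>0).mean())
o=env.observe(); print(o['position'],o['tool_rot'],o['ft_force'],env.pinch_z)
E
```

```text
top [0.37161776 0.02470763 1.09150175] [ 0.11492749 -0.00820851 -0.99333997] 0.9961197916666666
side [ 0.16276681 -0.53307736  0.66011765] [ 0.3685409   0.68303727 -0.6305852 ] 0.996025390625
[0.15914838 0.52619643 0.2307898 ] [[-9.57135040e-01  2.89641303e-01 -6.56146786e-04]
 [ 2.89641890e-01  9.57134421e-01 -1.12961995e-03]
 [ 3.00836079e-04 -1.27124643e-03 -9.99999147e-01]] [0.19298958 0.50082945 0.29146402] 0.0187
```

View pics/top0.png

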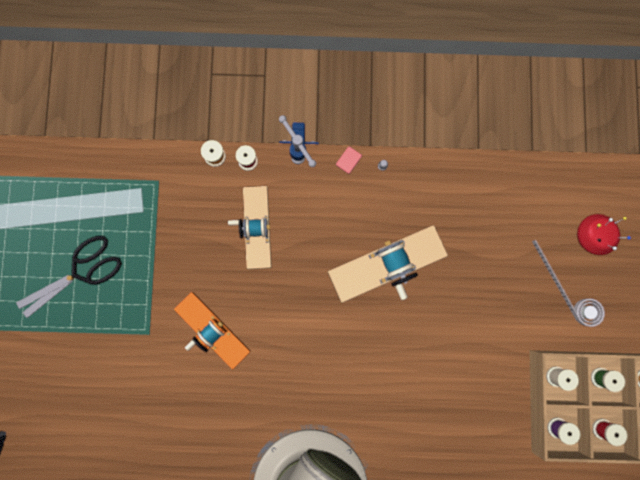

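View pics/side0.png

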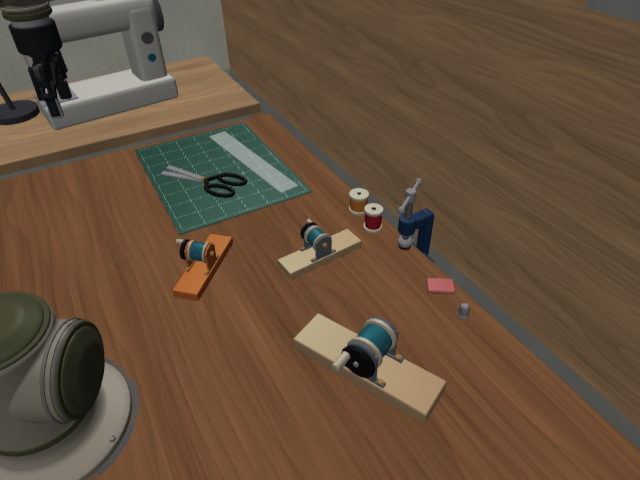

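Candidates (top view): orange winder (210,330), large beech (390,262), small beech (257,228). The small beech one fits: it is not orange, and is the smaller of the beech pair. I'll confirm that in a crop while measuring.

```bash
python3 - <<'E'
from h import *
d=grab('top'); im=d['img']; P=cloud(d)
cv2.imwrite('pics/crop1.png',cv2.cvtColor(cv2.resize(im[105:285,190:400],None,fx=3.3,fy=3.3,interpolation=cv2.INTER_CUBIC),cv2.COLOR_RGB2BGR))
h=cv2.cvtColor(im,cv2.COLOR_RGB2HSV)
print(h[200,257],h[255,257],h[275,350],h[300,300],P[255,257],P[300,300],P[140,298])
Z=P[...,2]
m=((abs(Z-.018)<.006)&(h[...,2]>170)).astype(np.uint8); m[:,:225]=0;m[:,290:]=0;m[:175]=0;m[280:]=0
ys,xs=np.nonzero(m); W=np.array([ray(d,x,y,.018) for x,y in zip(xs,ys)])
r=cv2.minAreaRect(W[:,:2].astype(np.float32)); print('winder',r,cv2.boxPoints(r))
# blue clamp
b=(h[...,0]>100)&(h[...,0]<125)&(h[...,1]>120)&(h[...,2]>40); b[:,:270]=0;b[:,330:]=0;b[170:]=0;b[:100]=0
q=P[b]; print('blue',b.sum(),np.percentile(q,[2,50,98],axis=0))
t=b&(Z>.075); print(np.percentile(P[t],[2,50,98],axis=0))
c=(Z>.12)&(P[...,0]>.5)&(abs(P[...,1]-.06)<.12); q=P[c];print('bar',c.sum(),q.mean(0),np.percentile(q,[1,99],axis=0)); print(cv2.minAreaRect(q[:,:2].astype(np.float32)))
for n,(u0,u1,v0,v1) in dict(or_=(200,226,138,168),red=(234,260,142,172),chalk=(335,363,145,175),th=(376,390,156,172)).items():
    p=P[v0:v1,u0:u1].reshape(-1,3);p=p[p[:,2]>.005];print(n,np.percentile(p,[3,97],axis=0).round(3).tolist())
# table edge
e=[P[v,300-60*k] for k in range(1) for v in (0,)]
E
```

```text
[ 18  84 231] [ 18  80 234] [ 18  86 230] [ 12 145 134] [0.45727567 0.12039901 0.01872589] [0.36855037 0.03015719 0.00081131] [0.65928996 0.04161686 0.15456916]
winder ((0.5158105492591858, 0.12426654994487762), (0.1692401021718979, 0.04945949465036392), 4.9184064865112305) [[0.42938185 0.14165017]
 [0.43362236 0.09237279]
 [0.60223925 0.10688293]
 [0.59799874 0.15616031]]
blue 236 [[ 0.64517622  0.03258166 -0.00282039]
 [ 0.69230348  0.0437741   0.09134665]
 [ 0.71270284  0.06418775  0.09699003]]
[[0.64513519 0.03287582 0.08140664]
 [0.6915692  0.04375932 0.09156086]
 [0.71280812 0.05578445 0.09701375]]
bar 343 [0.65894883 0.04359064 0.1499161 ] [[0.61456436 0.01105094 0.13527197]
 [0.70552961 0.07729017 0.15860076]]
((0.6607875227928162, 0.044308654963970184), (0.11239250004291534, 0.017773352563381195), 31.784748077392578)
or_ [[0.646, 0.2, 0.007], [0.685, 0.238, 0.047]]
red [[0.639, 0.132, 0.006], [0.674, 0.166, 0.054]]
chalk [[0.641, -0.085, 0.005], [0.689, -0.04, 0.013]]
th [[0.647, -0.142, 0.005], [0.663, -0.125, 0.027]]
```

View pics/crop1.png

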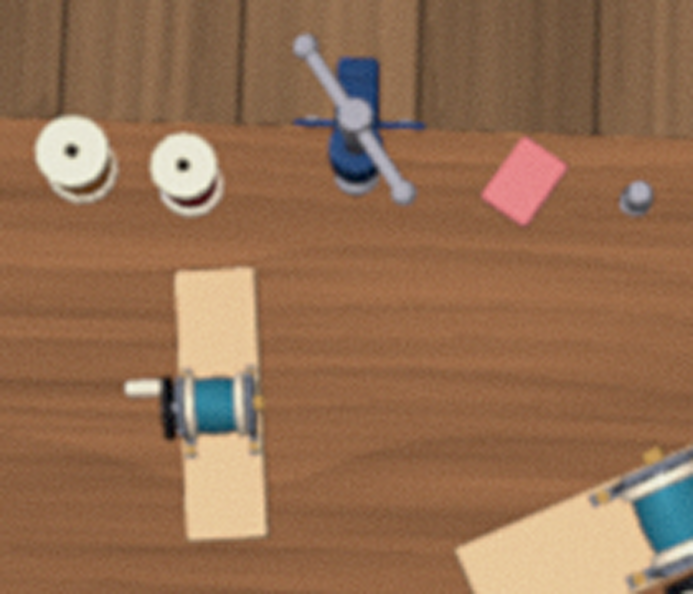

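Crop: the small beech winder is in the centre-left, with its wheel and knob on the left (+y), so its nose points up toward the clamp. Next I measure the clamp's yaw and the screw angle.

```bash
cat >> h.py <<'E'
def go(pos,ydeg):
    """tool shift + turn to reach TCP pos with tool-y at world angle ydeg"""
    o=env.observe(); R=np.array(o['tool_rot']); 
    a=np.degrees(np.arctan2(R[1,1],R[0,1])); t=-((ydeg-a+90)%180-90)
    print('now',np.round(o['position'],4),'yang',round(a,2),'j6',round(o['q'][5],1),'shift',np.round(R.T@(np.array(pos)-o['position']),4),'turn',round(t,2))
def bar(d):
    P=cloud(d); c=(P[...,2]>.115)&(np.hypot(P[...,0]-.66,P[...,1]-.044)<.065)
    q=P[c]; m=q[:,:2].mean(0); w,v=np.linalg.eigh(np.cov((q[:,:2]-m).T)); a=np.degrees(np.arctan2(v[1,1],v[0,1]))%180
    return q,cv2.minAreaRect(q[:,:2].astype(np.float32))[0],a
E
python3 - <<'E'
from h import *
d=grab('top'); g=cv2.cvtColor(d['img'],cv2.COLOR_RGB2GRAY); P=cloud(d)
for cols in (range(30,190,5),range(400,600,5)):
    pts=[]
    for u in cols:
        z=P[110:175,u,2]; i=np.nonzero(z<-.02)[0].max()+110.5; pts.append(ray(d,u,i,0))
    pts=np.array(pts); print('edge',np.median(pts,0)[:2],np.polyfit(pts[:,1],pts[:,0],1))
q,c,a=bar(d); print('bar',c,'ang',a)
r=np.hypot(q[:,0]-c[0],q[:,1]-c[1])
print('head top',np.percentile(q[r<.005,2],[20,50,80]),'rod top',np.percentile(q[(r>.018)&(r<.038),2],[20,50,80,95]),'ball',q[r>.044,2].max(), len(q))
s=grab('side'); q,c,a=bar(s); print('side',c,a,np.percentile(q[:,2],[5,50,95,99]))
cv2.imwrite('pics/side_c.png',cv2.cvtColor(cv2.resize(s['img'][165:275,370:470],None,fx=5,fy=5,interpolation=cv2.INTER_CUBIC),cv2.COLOR_RGB2BGR))
for z in (.15,.1487,.1447,.14): print(z,proj(s,[.6595,.0437,z]))
go([.454,.119,.12],94.9)
E
```

```text
edge [0.69982828 0.44859485] [-0.00102366  0.70028782]
edge [ 0.70001456 -0.38188983] [4.92220499e-04 7.00211981e-01]
bar (0.6612538695335388, 0.04427622631192207) ang 34.81757288570026
head top [0.15411399 0.15594705 0.15694337] rod top [0.14628259 0.14786218 0.14959825 0.15100864] ball 0.15636669869967254 350
side (0.656568169593811, 0.042803846299648285) 34.67309853295956 [0.12069217 0.14968939 0.15783957 0.15855638]
0.15 [411.00930819 193.67628618]
0.1487 [410.93915859 194.27192022]
0.1447 [410.72411335 196.09785004]
0.14 [410.47296692 198.23031188]
now [0.1592 0.5263 0.231 ] yang 73.17 j6 -12.3 shift [-0.4001 -0.3044  0.1112] turn -21.73
```

View pics/side_c.png

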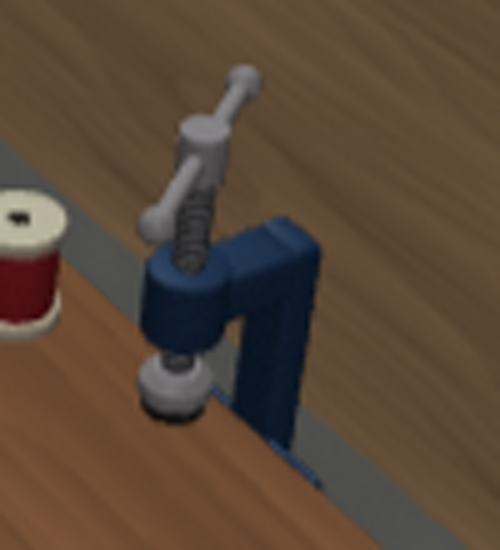

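The clamp axis is at about (0.660, 0.044), square to the edge. From the bar height, q0 ≈ 4.1 rad. Now to above the tail.

>>> drive_tool([
  [[-0.397,-0.305,0.111],-21.7,0.085],
  [[-0.397,-0.305,0.111],-21.7,0.085],
  [[-0.397,-0.305,0.111],-21.7,0.085],
  [[-0.397,-0.305,0.111],-21.7,0.085],
  [[-0.397,-0.305,0.111],-21.7,0.085],
  [[-0.397,-0.305,0.111],-21.7,0.085],
  [[-0.397,-0.305,0.111],-21.7,0.085],
  [[-0.397,-0.305,0.111],-21.7,0.085],
  [[-0.397,-0.305,0.111],-21.7,0.085],
  [[-0.397,-0.305,0.111],-21.7,0.085],
  [[-0.397,-0.305,0.111],-21.7,0.085],
  [[-0.397,-0.305,0.111],-21.7,0.085],
  [[-0.397,-0.305,0.111],-21.7,0.085],
  [[-0.397,-0.305,0.111],-21.7,0.085],
], newtons=60)

```text
time_s: 1.65
position: [0.4503, 0.1205, 0.1206]
tool_rot: [[-0.996, -0.086, 0.0], [-0.086, 0.996, 0.0], [-0.0, 0.0, -1.0]]
ft_force: [0.4, -0.0, 1.3]
grip_width: 0.085
gripper_force: 0.0
```

```bash
python3 - <<'E'
from h import *
go([.451,.1187,.005],94.9)
E
```

```text
now [0.4503 0.1205 0.1206] yang 94.94 j6 -94.6 shift [-0.0006 -0.0019  0.1156] turn 0.04
```

>>> drive_tool([
  [[0,-0.002,0.045],0,0.085],
  [[0,-0.002,0.09],0,0.085],
  [[0,-0.002,0.108],0,0.085],
  [[0,-0.002,0.1155],0,0.085],
  [[0,-0.002,0.1155],0,0.04],
  [[0,-0.002,0.1155],0,0.04],
  [[0,-0.002,0.1155],0,0.04],
  [[0,-0.002,0.1155],0,0.04],
  [[0,-0.002,0.1155],0,0.04],
  [[0,-0.002,0.1155],0,0.04],
])

```text
time_s: 2.65
position: [0.4517, 0.1178, 0.0064]
tool_rot: [[-0.996, -0.085, 0.003], [-0.085, 0.996, 0.0], [-0.003, -0.0, -1.0]]
ft_force: [-1.1, 1.5, 7.0]
grip_width: 0.0482
gripper_force: 61.8
```

```bash
python3 - <<'E'
from h import *
go([.465,.0436,.005],90)
E
```

```text
now [0.4517 0.1178 0.0064] yang 94.9 j6 -94.9 shift [-0.0069 -0.0751  0.0014] turn 4.9
```

>>> drive_tool([
  [[-0.001,-0.012,0],1,0.04],
  [[-0.002,-0.025,0],2,0.04],
  [[-0.003,-0.038,0],3,0.04],
  [[-0.005,-0.05,0],4,0.04],
  [[-0.006,-0.063,0],4.9,0.04],
  [[-0.007,-0.075,0],4.9,0.04],
  [[-0.007,-0.075,0],4.9,0.04],
  [[-0.007,-0.075,0],4.9,0.04],
])

```text
time_s: 3.45
position: [0.4657, 0.0426, 0.0064]
tool_rot: [[-1.0, 0.001, 0.004], [0.001, 1.0, -0.001], [-0.004, -0.001, -1.0]]
ft_force: [-0.7, -3.6, 5.1]
grip_width: 0.0479
gripper_force: 61.7
```

```bash
cat >> h.py <<'E'
def winder(d):
    h=cv2.cvtColor(d['img'],cv2.COLOR_RGB2HSV); P=cloud(d)
    m=(abs(P[...,2]-.018)<.007)&(h[...,2]>150)&(h[...,0]>10)&(h[...,0]<25)&(h[...,1]<125)&(P[...,0]>.4)&(abs(P[...,1]-.05)<.06)
    n,L,S,_=cv2.connectedComponentsWithStats(m.astype(np.uint8))
    ys,xs=np.nonzero(m); W=np.array([ray(d,x,y,.018)[:2] for x,y in zip(xs,ys)]).astype(np.float32)
    # nose part: edge rows
    out=[]
    for x0 in np.arange(.54,.66,.01):
        s=W[abs(W[:,0]-x0)<.006]
        if len(s)>8: out.append((round(x0,3),round(float(s[:,1].min()),4),round(float(s[:,1].max()),4)))
    return cv2.minAreaRect(W),W[:,0].max(),out
E
python3 - <<'E'
from h import *
d=grab('top','top2.png'); print(winder(d)); print(bar(d)[1:])
go([.549,.044,.005],90)
E
```

```text
(((0.5800391435623169, 0.04251047968864441), (0.06724545359611511, 0.049795206636190414), 1.7297823429107666), np.float32(0.6143356), [(np.float64(0.55), 0.019, 0.0665), (np.float64(0.56), 0.0191, 0.0668), (np.float64(0.57), 0.0194, 0.0672), (np.float64(0.58), 0.0196, 0.0675), (np.float64(0.59), 0.0199, 0.0678), (np.float64(0.6), 0.0184, 0.0681), (np.float64(0.61), 0.0184, 0.0683)])
((0.660855770111084, 0.044146280735731125), np.float64(34.81553741603042))
now [0.4657 0.0427 0.0064] yang 89.93 j6 -99.2 shift [-0.0833  0.0014  0.0018] turn -0.07
```

View pics/top2.png

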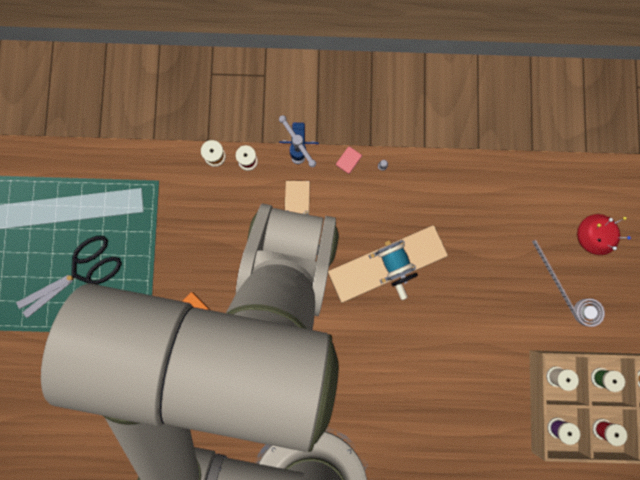

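The nose is in line with the clamp at (297,182), centred and about 1° off square. Sliding in.

>>> drive_tool([
  [[-0.012,0.001,0],0.5,0.04],
  [[-0.026,0.001,0],0.5,0.04],
  [[-0.04,0.001,0],0.5,0.04],
  [[-0.054,0.001,0],0.5,0.04],
  [[-0.066,0.001,0],0.5,0.04],
  [[-0.075,0.001,0],0.5,0.04],
  [[-0.08,0.001,0],0.5,0.04],
  [[-0.083,0.001,0],0.5,0.04],
  [[-0.084,0.001,0],0.5,0.04],
  [[-0.084,0.001,0],0.5,0.04],
])

```text
time_s: 4.5
position: [0.5479, 0.0446, 0.0064]
tool_rot: [[-1.0, 0.009, -0.0], [0.009, 1.0, -0.0], [0.0, -0.0, -1.0]]
ft_force: [-6.2, 0.4, 8.7]
grip_width: 0.0479
gripper_force: 62.2
```

>>> drive_tool([
  [[-0.001,0,0],0,0.04],
  [[-0.002,0,0],0,0.04],
  [[-0.003,0,0],0,0.04],
  [[-0.003,0,0],0,0.04],
])

```text
time_s: 4.9
position: [0.5507, 0.0446, 0.0064]
tool_rot: [[-1.0, 0.009, -0.001], [0.009, 1.0, -0.0], [0.001, -0.0, -1.0]]
ft_force: [-7.4, -0.6, 8.8]
grip_width: 0.0484
gripper_force: 62.1
```

```bash
python3 - <<'E'
from h import *
o=env.observe(); print(o['position'],o['ft_force'])
d=grab('top'); print(winder(d))
s=grab('side'); cv2.imwrite('pics/side3.png',cv2.cvtColor(cv2.resize(s['img'][160:310,280:480],None,fx=4,fy=4,interpolation=cv2.INTER_CUBIC),cv2.COLOR_RGB2BGR))
E
```

```text
[0.55071547 0.04458906 0.00642472] [-7.39340613 -0.64947446  8.77975694]
(((0.6797330975532532, 0.04445377737283707), (0.038624051958322525, 0.048158179968595505), 1.781989336013794), np.float32(0.6997846), [])
```

View pics/side3.png

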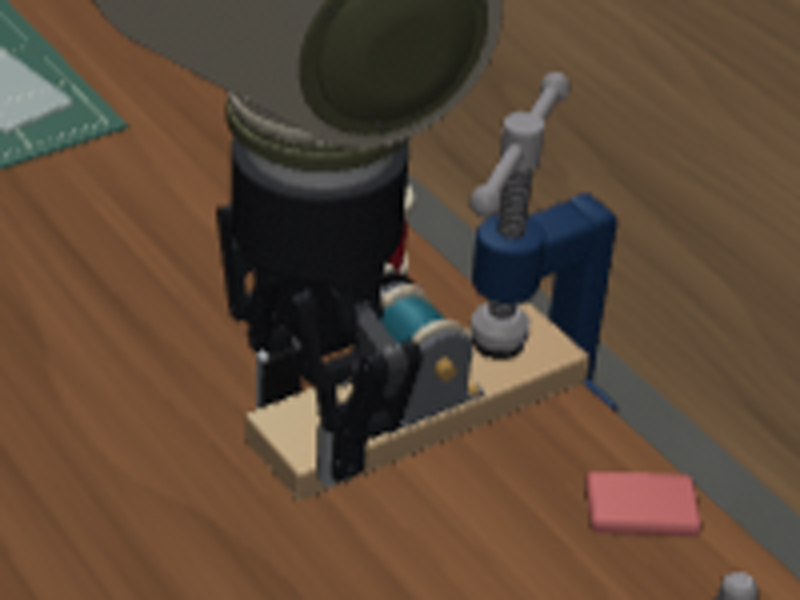

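The base is under the open pad and nearly home. A bit further, until the force rises.

>>> drive_tool([
  [[-0.001,0,0],0,0.04],
  [[-0.002,0,0],0,0.04],
  [[-0.002,0,0],0,0.04],
])

```text
time_s: 5.3
position: [0.5512, 0.0446, 0.0064]
tool_rot: [[-1.0, 0.009, -0.004], [0.009, 1.0, -0.0], [0.004, -0.0, -1.0]]
ft_force: [-12.3, -0.8, 14.0]
grip_width: 0.0482
gripper_force: 62.7
```

Home: the tool stalled against the clamp's back. Relax, release, rise.

>>> drive_tool([
  [[0.0015,0,0],0,0.04],
  [[0.0015,0,0],0,0.075],
  [[0.0015,0,0],0,0.075],
  [[0.0015,0,0],0,0.075],
  [[0.0015,0,0],0,0.075],
  [[0.0015,0,-0.04],0,0.075],
  [[0.0015,0,-0.09],0,0.075],
  [[0.0015,0,-0.14],0,0.075],
  [[0.0015,0,-0.18],0,0.075],
  [[0.0015,0,-0.18],0,0.075],
])

```text
time_s: 6.3
position: [0.5541, 0.0441, 0.1905]
tool_rot: [[-1.0, 0.009, 0.011], [0.009, 1.0, -0.001], [-0.011, -0.001, -1.0]]
ft_force: [-0.5, 0.3, -1.3]
grip_width: 0.0751
gripper_force: 0.0
```

```bash
python3 - <<'E'
from h import *
d=grab('top'); print(winder(d)); print(bar(d)[1:])
s=grab('side'); P=cloud(s)
go([.660,.044,.19],90); print(env.observe()['q'], env.observe()['ft_force'])
E
```

```text
(((0.5641699433326721, 0.044107213616371155), (0.031418826431035995, 0.049618855118751526), 1.6910804510116577), np.float32(0.5806047), [(np.float64(0.55), 0.021, 0.0583), (np.float64(0.56), 0.0211, 0.0689), (np.float64(0.57), 0.0214, 0.0692), (np.float64(0.58), 0.0197, 0.0692)])
((0.7056588530540466, 0.07167425751686096), np.float64(78.81745153209927))
now [0.5519 0.0443 0.185 ] yang 89.47 j6 -97.1 shift [-0.1081  0.0007 -0.0049] turn -0.53
[-7.65982149e+00  2.42939497e+01  7.83166025e+01 -6.23388412e-05
  7.73306239e+01 -9.71279838e+01] [ 0.40391427  0.35822653 -1.8064341 ]
```

>>> drive_tool([
  [[-0.04,0,-0.005],0,0.05],
  [[-0.08,0,-0.005],0,0.05],
  [[-0.109,0,-0.005],0,0.05],
  [[-0.109,0,-0.005],0,0.05],
  [[-0.109,0,-0.005],0,0.05],
])

```text
time_s: 6.9
position: [0.6603, 0.0433, 0.1873]
tool_rot: [[-1.0, 0.009, -0.004], [0.009, 1.0, 0.0], [0.004, 0.0, -1.0]]
ft_force: [-0.7, -0.7, -0.3]
grip_width: 0.0502
gripper_force: 0.0
```

```bash
python3 - <<'E'
from h import *
go([.660,.044,.115],87)
o=env.observe(); print(o['grip_width'],o['wrist_torque'],o['ft_force'])
E
```

```text
now [0.6603 0.0433 0.1873] yang 89.47 j6 -95.9 shift [-0.      0.0006  0.0723] turn 2.47
0.05020597004707917 [ 0.00342289 -0.03000659  0.00153418] [-0.66355005 -0.74365708 -0.2559967 ]
```

>>> drive_tool([
  [[0,0.0005,0.03],0,0.05],
  [[0,0.0005,0.055],0,0.05],
  [[0,0.0005,0.072],0,0.05],
  [[0,0.0005,0.072],0,0.05],
])

```text
time_s: 7.3
position: [0.6585, 0.044, 0.115]
tool_rot: [[-1.0, 0.009, -0.006], [0.009, 1.0, 0.001], [0.006, 0.001, -1.0]]
ft_force: [-0.5, -1.0, 1.1]
grip_width: 0.0498
gripper_force: 0.0
```

>>> drive_tool([
  [[0,0,0],8,0.05],
  [[0,0,0],16,0.05],
  [[0,0,0],24,0.05],
  [[0,0,0],32,0.05],
  [[0,0,0],40,0.05],
])

```text
time_s: 7.8
position: [0.6604, 0.0439, 0.1188]
tool_rot: [[-0.757, 0.654, 0.0], [0.654, 0.757, -0.0], [-0.0, 0.0, -1.0]]
ft_force: [0.0, -1.2, -1.2]
grip_width: 0.0502
gripper_force: 3.6
```

```bash
python3 - <<'E'
from h import *
o=env.observe(); print(o['grip_width'],o['wrist_torque'],o['ft_force'])
go([.660,.044,.115],50)
s=grab('side'); cv2.imwrite('pics/side4.png',cv2.cvtColor(cv2.resize(s['img'][130:280,330:480],None,fx=4,fy=4,interpolation=cv2.INTER_CUBIC),cv2.COLOR_RGB2BGR))
E
```

```text
0.0501939974729819 [-0.01487684  0.01016982  0.18617948] [ 0.02077626 -1.19620512 -1.21244313]
now [0.6604 0.0439 0.1188] yang 49.16 j6 -55.6 shift [ 0.0004 -0.0002  0.0038] turn -0.84
```

View pics/side4.png

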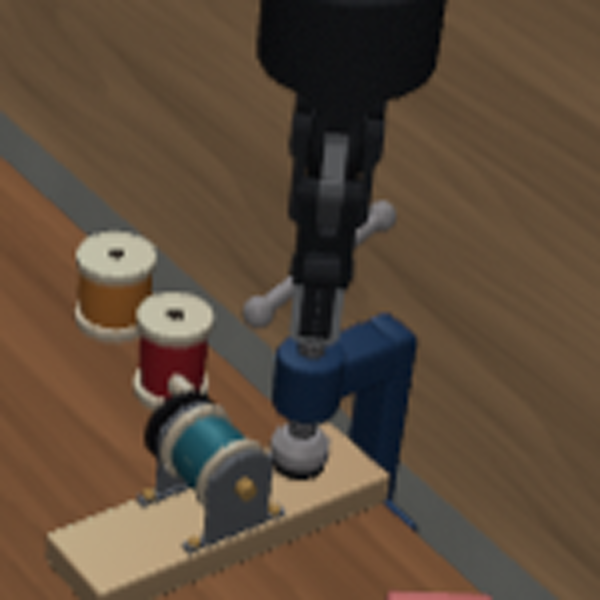

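The fingers straddle the bar and drive it: torque 0.19 N m, nearly pure couple. The winder is still home. Continue turning.

>>> drive_tool([
  [[0,0,0],8,0.05],
  [[0,0,0],16,0.05],
  [[0,0,0],24,0.05],
  [[0,0,0],32,0.05],
  [[0,0,0],40,0.05],
  [[0,0,0],48,0.05],
  [[0,0,0],56,0.05],
  [[0,0,0],64,0.05],
  [[0,0,0],72,0.05],
  [[0,0,0],80,0.05],
  [[0,0,0],88,0.05],
  [[0,0,0],96,0.05],
  [[0,0,0],104,0.05],
  [[0,0,0],112,0.05],
  [[0,0,0],120,0.05],
  [[0,0,0],128,0.05],
  [[0,0,0],136,0.05],
  [[0,0,0],144,0.05],
  [[0,0,0],152,0.05],
  [[0,0,0],160,0.05],
])

```text
time_s: 9.85
position: [0.66, 0.0438, 0.1178]
tool_rot: [[0.936, -0.353, -0.002], [-0.353, -0.936, -0.0], [-0.002, 0.001, -1.0]]
ft_force: [-0.1, 0.1, -4.9]
grip_width: 0.0498
gripper_force: 3.7
```

```bash
python3 - <<'E'
from h import *
o=env.observe(); print(o['grip_width'],o['wrist_torque'],o['ft_force'])
go([.660,.044,.115],50)
E
```

```text
0.04977186609232284 [-0.0418644   0.00505327  0.20721187] [-0.10530712  0.06190295 -4.93461357]
now [0.66   0.0438 0.1178] yang -110.68 j6 104.3 shift [-0.0001 -0.0002  0.0028] turn 19.32
```

>>> drive_tool([
  [[0,0,0],8,0.05],
  [[0,0,0],16,0.05],
  [[0,0,0],24,0.05],
  [[0,0,0],32,0.05],
  [[0,0,0],40,0.05],
  [[0,0,0],48,0.05],
  [[0,0,0],48,0.05],
  [[0,0,0],42,0.05],
  [[0,0,-0.025],42,0.05],
  [[0,0,-0.05],42,0.05],
  [[0,0,-0.072],42,0.05],
  [[0,0,-0.072],42,0.05],
])

```text
time_s: 11.05
position: [0.662, 0.0438, 0.1942]
tool_rot: [[0.466, -0.885, 0.008], [-0.885, -0.466, -0.001], [0.004, -0.006, -1.0]]
ft_force: [-0.1, -0.2, 0.4]
grip_width: 0.0502
gripper_force: 0.0
```

```bash
python3 - <<'E'
from h import *
o=env.observe(); print(o['wrist_torque'],o['ft_force'])
go([.660,.044,.116],50)
s=grab('side'); P=cloud(s); c=(P[...,2]>.115)&(P[...,2]<.16)&(np.hypot(P[...,0]-.66,P[...,1]-.044)<.065)
q=P[c]; r=np.hypot(q[:,0]-.659,q[:,1]-.043); f=q[r>.025]; m=np.array([.659,.043])
_,v=np.linalg.eigh((f[:,:2]-m).T@(f[:,:2]-m)); print('bar ang',np.degrees(np.arctan2(v[1,1],v[0,1]))%180,len(f), cv2.minAreaRect(q[:,:2].astype(np.float32)),np.percentile(q[:,2],[50,95,99]))
cv2.imwrite('pics/side5.png',cv2.cvtColor(cv2.resize(s['img'][130:280,330:480],None,fx=4,fy=4,interpolation=cv2.INTER_CUBIC),cv2.COLOR_RGB2BGR))
E
```

```text
[-0.02219686  0.00474468 -0.00129693] [-0.06114492 -0.16964532  0.411651  ]
now [0.662  0.0438 0.1942] yang -152.23 j6 145.8 shift [-0.0015  0.0021  0.0782] turn -22.23
bar ang 170.62794055119036 172 ((0.6568831205368042, 0.04419915750622749), (0.018145548179745674, 0.1113649308681488), 83.1806640625) [0.14390846 0.15224474 0.15306285]
```

View pics/side5.png

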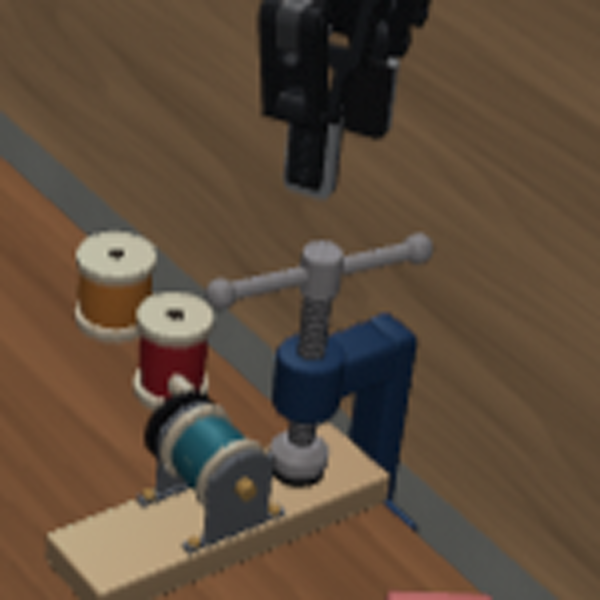

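The bar is at about −7.5° (q ≈ 8.0), and the pad is still just above the base. About 170° is left, including the quarter-turn snug. Rotate back above the bar.

>>> drive_tool([
  [[0,0,0],-8,0.05],
  [[0,0,0],-16,0.05],
  [[0,0,0],-25,0.05],
  [[0,0,0],-33,0.05],
  [[0,0,0],-42,0.05],
  [[0,0,0],-50,0.05],
  [[0,0,0],-59,0.05],
  [[0,0,0],-67,0.05],
  [[0,0,0],-76,0.05],
  [[0,0,0],-84,0.05],
  [[0,0,0],-93,0.05],
  [[0,0,0],-101,0.05],
  [[0,0,0],-110,0.05],
  [[0,0,0],-118,0.05],
  [[0,0,0],-127,0.05],
  [[0,0,0],-135,0.05],
  [[0,0,0],-144,0.05],
  [[0,0,0],-152,0.05],
  [[0,0,0],-160,0.05],
  [[0,0,0],-168,0.05],
])

```text
time_s: 13.1
position: [0.6604, 0.0439, 0.1887]
tool_rot: [[-0.275, 0.961, -0.002], [0.961, 0.275, 0.0], [0.001, -0.002, -1.0]]
ft_force: [-0.3, -0.0, -0.4]
grip_width: 0.0497
gripper_force: 0.0
```

>>> drive_tool([
  [[0,0,0],-8,0.05],
  [[0,0,0],-16,0.05],
  [[0,0,0],-24,0.05],
  [[0,0,0],-27,0.05],
  [[0,0,0],-27,0.05],
])

```text
time_s: 13.6
position: [0.6605, 0.0439, 0.1888]
tool_rot: [[-0.677, 0.736, -0.002], [0.736, 0.677, 0.0], [0.001, -0.001, -1.0]]
ft_force: [0.1, 0.4, -0.2]
grip_width: 0.0499
gripper_force: 0.0
```

```bash
python3 - <<'E'
from h import *
go([.660,.044,.111],42.5)
E
```

```text
now [0.6605 0.0439 0.1888] yang 42.64 j6 -49.1 shift [ 0.0003 -0.0002  0.0778] turn 0.14
```

>>> drive_tool([
  [[0,0,0.03],0,0.05],
  [[0,0,0.055],0,0.05],
  [[0,0,0.076],0,0.05],
  [[0,0,0.076],0,0.05],
])

```text
time_s: 14.0
position: [0.6592, 0.0439, 0.1103]
tool_rot: [[-0.675, 0.738, -0.007], [0.738, 0.675, 0.001], [0.005, -0.005, -1.0]]
ft_force: [-0.1, -0.4, -0.3]
grip_width: 0.0501
gripper_force: 0.0
```

>>> drive_tool([
  [[0,0,0],8,0.05],
  [[0,0,0],16,0.05],
  [[0,0,0],24,0.05],
  [[0,0,0],32,0.05],
  [[0,0,0],40,0.05],
  [[0,0,0],48,0.05],
  [[0,0,0],56,0.05],
  [[0,0,0],64,0.05],
  [[0,0,0],72,0.05],
  [[0,0,0],80,0.05],
  [[0,0,0],86,0.05],
  [[0,0,0],90,0.05],
])

```text
time_s: 15.2
position: [0.6605, 0.0432, 0.114]
tool_rot: [[0.74, 0.672, -0.001], [0.672, -0.74, -0.001], [-0.002, -0.0, -1.0]]
ft_force: [-1.9, -2.1, -5.3]
grip_width: 0.0502
gripper_force: 3.7
```

```bash
python3 - <<'E'
from h import *
o=env.observe(); print(o['wrist_torque'],o['ft_force'])
go([.660,.044,.112],-61.5)
E
```

```text
[-0.40259999  0.16330744  0.21486511] [-1.88011942 -2.133975   -5.30592205]
now [0.6605 0.0432 0.114 ] yang -47.74 j6 41.3 shift [ 0.0001 -0.0009  0.002 ] turn 13.76
```

>>> drive_tool([
  [[0,0,0],5,0.05],
  [[0,0,0],10,0.05],
  [[0,0,0],15,0.05],
  [[0,0,0],20,0.05],
  [[0,0,0],25,0.05],
  [[0,0,0],30,0.05],
  [[0,0,0],35,0.05],
  [[0,0,0],40,0.05],
])

```text
time_s: 16.0
position: [0.6601, 0.0435, 0.1138]
tool_rot: [[0.999, 0.04, -0.003], [0.04, -0.999, -0.001], [-0.003, 0.0, -1.0]]
ft_force: [-2.0, -1.8, -4.5]
grip_width: 0.0495
gripper_force: 4.0
```

```bash
python3 - <<'E'
from h import *
o=env.observe(); print(o['wrist_torque'],o['ft_force']); go([.660,.044,.112],-147)
E
```

```text
[-0.23958615  0.38609612  0.2071905 ] [-1.97491274 -1.77439724 -4.50846666]
now [0.6601 0.0435 0.1138] yang -87.72 j6 81.3 shift [-0.0001 -0.0005  0.0018] turn 59.28
```

>>> drive_tool([
  [[0,0,0],5,0.05],
  [[0,0,0],10,0.05],
  [[0,0,0],15,0.05],
  [[0,0,0],20,0.05],
  [[0,0,0],25,0.05],
  [[0,0,0],30,0.05],
])

```text
time_s: 16.6
position: [0.66, 0.0437, 0.1136]
tool_rot: [[0.885, -0.465, -0.003], [-0.465, -0.885, -0.0], [-0.002, 0.001, -1.0]]
ft_force: [-2.6, -0.9, -5.6]
grip_width: 0.0497
gripper_force: 4.4
```

```bash
python3 - <<'E'
from h import *
o=env.observe(); print(o['wrist_torque'],o['ft_force']); go([.660,.044,.112],-147)
E
```

```text
[-0.10042916  0.37644302  0.23264507] [-2.55579824 -0.90531938 -5.59962679]
now [0.66   0.0437 0.1136] yang -117.71 j6 111.3 shift [-0.0002 -0.0002  0.0016] turn 29.29
```

>>> drive_tool([
  [[0,0,0],5,0.05],
  [[0,0,0],10,0.05],
  [[0,0,0],15,0.05],
  [[0,0,0],20,0.05],
  [[0,0,0],25,0.05],
  [[0,0,0],30,0.05],
  [[0,0,0],35,0.05],
])

```text
time_s: 17.3
position: [0.6601, 0.0439, 0.1135]
tool_rot: [[0.459, -0.889, -0.003], [-0.889, -0.459, 0.0], [-0.001, 0.002, -1.0]]
ft_force: [-2.1, -0.9, -6.1]
grip_width: 0.0498
gripper_force: 4.9
```

```bash
python3 - <<'E'
from h import *
o=env.observe(); print(o['wrist_torque'],o['ft_force']); go([.660,.044,.112],-147)
E
```

```text
[-0.09119592  0.20615683  0.27363659] [-2.0733979  -0.85517879 -6.08453995]
now [0.6601 0.0439 0.1135] yang -152.7 j6 146.3 shift [-0.0002  0.      0.0015] turn -5.7
```

The torque has risen as expected (0.27 N m, about 1.1–1.6 rad past contact). Back off, lift and retreat.

>>> drive_tool([
  [[0,0,0],-8,0.05],
  [[0,0,0],-12,0.05],
  [[0,0,-0.03],-12,0.05],
  [[0,0,-0.06],-12,0.05],
  [[0,0,-0.1],-12,0.05],
  [[0,0,-0.1],-12,0.05],
])

```text
time_s: 17.9
position: [0.6628, 0.0437, 0.2212]
tool_rot: [[0.636, -0.772, 0.012], [-0.772, -0.636, -0.001], [0.009, -0.008, -1.0]]
ft_force: [-0.3, -0.1, 0.3]
grip_width: 0.0501
gripper_force: 0.0
```

```bash
python3 - <<'E'
from h import *
go([.45,-.1,.25],-140)
s=grab('side'); P=cloud(s); c=(P[...,2]>.115)&(P[...,2]<.16)&(np.hypot(P[...,0]-.66,P[...,1]-.044)<.065)
q=P[c]; print(cv2.minAreaRect(q[:,:2].astype(np.float32)),np.percentile(q[:,2],[50,95,99]))
cv2.imwrite('pics/side6.png',cv2.cvtColor(cv2.resize(s['img'][130:280,330:480],None,fx=4,fy=4,interpolation=cv2.INTER_CUBIC),cv2.COLOR_RGB2BGR))
E
```

```text
now [0.6628 0.0437 0.2212] yang -140.52 j6 134.1 shift [-0.0241  0.2553 -0.0312] turn -0.52
((0.6569381952285767, 0.04396893084049225), (0.018891237676143646, 0.11218428611755371), 84.62347412109375) [0.14094059 0.14928667 0.15062876]
```

View pics/side6.png

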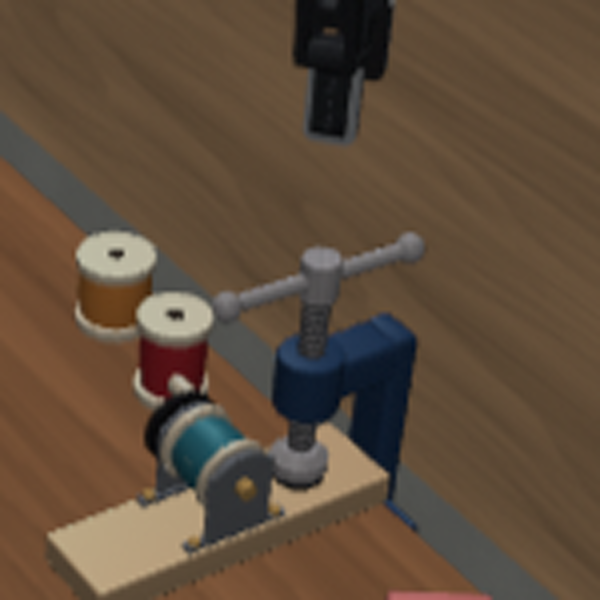

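The pad is seated on the base and the bar is at rest (ends at (226,305) and (410,246)). Pull the arm aside for one last check of the winder's position.

>>> drive_tool([
  [[0.012,0.04,-0.03],0,0.05],
  [[0,0.085,-0.03],0,0.05],
  [[-0.012,0.13,-0.03],0,0.05],
  [[-0.024,0.175,-0.03],0,0.05],
  [[-0.024,0.215,-0.03],0,0.05],
  [[-0.024,0.255,-0.03],0,0.05],
  [[-0.024,0.255,-0.03],0,0.05],
  [[-0.024,0.255,-0.03],0,0.05],
])

```text
time_s: 18.75
position: [0.4485, -0.1, 0.2438]
tool_rot: [[0.634, -0.773, 0.0], [-0.773, -0.634, 0.0], [-0.0, -0.0, -1.0]]
ft_force: [0.3, 1.1, -0.8]
grip_width: 0.0498
gripper_force: 0.0
```

```bash
python3 - <<'E'
from h import *
d=grab('top'); print(winder(d)); print(bar(d)[1:])
o=env.observe(); print(o['position'],o['ft_force'],o['time_s'])
q,c,a=bar(d); r=np.hypot(q[:,0]-c[0],q[:,1]-c[1]); print(np.median(q[r<.005,2]),np.median(q[(r>.018)&(r<.038),2]))
E
```

```text
(((0.6154346466064453, 0.04457592964172363), (0.04986916109919548, 0.1687169075012207), 89.97918701171875), np.float32(0.6997846), [(np.float64(0.54), 0.0206, 0.0683), (np.float64(0.55), 0.0208, 0.0686), (np.float64(0.56), 0.0211, 0.0689), (np.float64(0.57), 0.0214, 0.0692), (np.float64(0.58), 0.0197, 0.0695), (np.float64(0.59), 0.0199, 0.0678), (np.float64(0.6), 0.0285, 0.0596), (np.float64(0.63), 0.021, 0.0359), (np.float64(0.64), 0.0213, 0.0695), (np.float64(0.65), 0.0196, 0.0695)])
((0.660606324672699, 0.04457452893257141), np.float64(177.35107781590847))
[ 0.44903243 -0.09960048  0.24374336] [-0.18848707 -0.54427211 -0.50685012] 18.8
0.14782091448107143 0.13991467956647494
```

```bash
python3 -c "
from rig import env
print(env.close_job())"
```

```text
the job is handed in; nothing more can be done
None
```

The winder is home in the clamp, square and centred to within about 1 mm. The screw is about 1.6 rad past pad contact by bar angle (nearer 1.1–1.2 rad by wrist torque, either way inside the 0.6–2.7 limit). The job is handed in at about 19 s, and no verdict came back.

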